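Flip the loupe over the circuit board and latch its lamp switch

ROBOT

A 6-joint arm with a two-finger parallel gripper is mounted at the origin on the work surface. World frame = base frame: x ahead of the robot, y to its left, z up, the work surface at z = 0. Lengths are in m, angles in rad, forces in N, time in s.
With the tool pointing down it reaches from about 0.425 to 1.125 m from the base axis. Payload 14.9 kg.
Tool frame: the origin (TCP) lies midway between the tips of the shut fingers; the grasp point (between the pads) lies 19 mm behind it; z points along the fingers, y is the direction in which the jaws open and shut (so a half turn about z gives the same grasp; the last joint's range is limited). The gripper opens to 91 mm and grips with 3 to 60 N. Pads are 32 mm wide; open, the fingers measure 118 mm over their backs; the gripper's body (76 mm by 178 mm) begins 60 mm behind the grasp point.
Start: joints at [1.285, 0.379, 1.734, -0, 1.028, -0.033], TCP at [0.175, 0.678, 0.179] pointing down, gripper open.
Joint ranges: [-2.77, 2.77], [-0.74, 2.19], [0, 2.66], [-1.06, 4.2], [0.31, 2.87], [-3.08, 3.08]. Speed limits (rad/s): [1.89, 1.89, 2.39, 3.14, 3.14, 3.14].

INTERFACE

Orientations are given as a unit quaternion [x, y, z, w].
In Python, from station import telemetry, capture, ctrl gives the robot as it stands.
- The arm moves only by the tool apply_moves, never from a script. Its argument "increments" is a list of rows, each an object of numbers: "x", "y", "z": the shift along the tool's x, y, z in cm; "wx", "wy", "wz": the turn, a rotation vector about the tool's x, y, z in degrees; "grip": the finger opening in cm, from 0 to 9.12. A call has 1 to 12 rows; each row is the pose to reach, as a shift and turn from the pose commanded when the call began, along the tool's axes at that moment; what a row does not reach only later rows make up. A row lasts 1/10 s, in which the tool goes at most 50 mm and 8.59 degrees, less where a joint would pass 70% of its speed; a pose out of reach is approached as far as the arm can. A call with a gripper value outside its range is refused whole. The fingers move at their own pace and stop on an object; "squeeze" is the grip in N (left out, the last holds). Time passes only in rows, so rows that repeat a pose let the fingers close. It gives the time, the measured TCP pose, the force and the opening at its end, in the units of the state.
- telemetry.get_state(): the state, without advancing time (a new reading comes with each control period).
- capture(name): name is "side" or "top" or "wrist"; returns a dict with "pixels" (400x640x3 uint8, red, green, blue), "mtx" (3x3 intrinsics, pixels), "world_to_cam" (4x4, takes a point from world to camera coordinates). Camera axes: x right, y up, looking along -z (the intrinsics and any distortion apply to the point x, -y, -z); pixel columns grow to the right and rows downward; lengths in m; the calibration is good to about 2 mm. A picture is of the moment at which its call begins. There is no depth.
- ctrl.finish_job(): hands the job in, once; it reports no verdict.
The state is a dict: "t": time; "joint_pos": joint angles; "dq": joint speeds; "joint_torque": joint torques, N m; "eef_pos": TCP position; "eef_rot": TCP orientation; "force": force on the tool from outside, world axes, zero at the start; "torque": the same for the moment, N m; "grip_width": finger opening in m.
Only numpy, scipy, OpenCV 4.12 (cv2) and the standard library are available. Lean on these libraries where they do the work, as an engineer would, in place of code of your own. Each camera call takes 0.05 s, during which the arm holds its last target.

TASK

Get the circuit board ready for inspection: tip the loupe lens over its snap point so that it springs down flat over the board, then press the green lamp switch until it clicks and stays down. Leave the board in its bed, leave everything else on the bench where it is, and take the gripper away.

Things in the scene. Friction and masses are not known exactly. Their poses are not given: they have to be found in the camera images.
- station: Fixed dark base plate 230 x 130 x 18 mm (x, y, z). Origin: centre of its underside, on the bench. Two aluminium posts (26 x 14 mm, y = -27 and +27 mm, tops 110 mm high) carry the lens hinge along y at x = +85 mm, z = 100 mm. A blue-lipped bed for the board (lips 25 mm high) is centred at x = -25 mm. The lens flips from the +x side over the top to the -x side.
- loupe_hinge (a point): Middle of the hinge axis, 100 mm above the bench; axes as the station's. The flap on it weighs 120 g: a clear round lens in a white rim, 113 mm across, centre 80 mm from the hinge axis, 10 mm thick (rim 15 mm), with an orange finger tab at its end.
- loupe (a joint): Flap angle, rad: 0 = stowed, leaning 0.35 behind the vertical towards the station's +x; 0.35 = upright; 1.92 = far stop, level over the board, pointing to the station's -x. An over-centre spring resists up to about 0.9 (about 3 N at the tab at first, falling steadily to zero); past that the flap springs by itself, within about 2 s, to 1.92 and stays.
- loupe_tab (a point): Middle of the orange finger tab at the flap's free end (36 mm wide, 10 mm thick, 128 to 158 mm from the hinge axis), on the flap's mid-plane, 143 mm from the hinge axis. It moves with the flap; stowed it is 234 mm above the bench.
- board: Green circuit board, 120 x 68 x 5 mm with flat chips up to 7 mm, 60 g, lying loose in the bed of the station, 18 mm above the bench. Origin: centre of its underside.
- switch_box: Grey wireless lamp switch box, 110 x 80 x 40 mm (its x, y, z), fixed to the bench. Origin: centre of its underside.
- switch (a joint): Travel of the round green latching button (40 mm diameter) in the middle of the box's top, m: 0 = up (top 60 mm above the bench), 0.010 = latched down (top at 50 mm). Press straight down: it resists with up to 6 N, falling to zero at 0.005, where it clicks, goes down by itself and stays down.
- switch_top (a point): Centre of the top of the green button; moves with it.
- flux_bottle: White bottle with a yellow cap, standing, 40 mm diameter, 100 mm high. Bystander. Origin: centre of its underside.
- solder_spool: Spool of solder, blue flanges, standing on its flange, 60 mm diameter, 42 mm high. Bystander. Origin: centre of its underside.
- driver: Screwdriver with a yellow handle, 170 mm long, lying on the bench. Bystander. Origin: on the bench, under the middle of its length.
- meter: Dark grey handheld meter, 150 x 78 x 34 mm, lying on its back. Bystander. Origin: centre of its underside.

How it is judged:
By the outcome, as a careful person would: the job done as asked, in the order asked, and still so for the second after the job is handed in, with the robot touching nothing.
It also fails if it takes over 46 s, if anything falls off the work surface, if the arm or the gripper's body presses on something with over 40 N, if the wrist force passes 120 N, or if a joint passes its speed limit or range.

## Working session

There is one attempt and no reset: what is moved stays moved. The work goes in short steps, Python scripts to look and compute and a tool call to move; the robot and the scene stay as the last step left them, time stands still between calls to the robot, and variables do not carry over. Pictures are saved under pics/ and viewed, and the job is handed in when it is done.

Besides the shell and the picture viewer there is one more tool, called after "Call:" by a JSON object that holds its "api" and its "payload". apply_moves: Moves the arm, as the interface text tells. Its arguments: {"type":"object","properties":{"increments":{"type":"array"},"squeeze":{"type":"number"}},"required":["increments"]}

```bash
ls; mkdir -p pics; cat > h.py <<'E'
import numpy as np,cv2,pickle
from station import telemetry,capture,ctrl
def snap(n,tag):
    d=capture(n); cv2.imwrite(f'pics/{tag}.png',cv2.cvtColor(d['pixels'],cv2.COLOR_RGB2BGR)); pickle.dump(d,open(f'pics/{tag}.pkl','wb')); return d
def load(tag): return pickle.load(open(f'pics/{tag}.pkl','rb'))
def proj(d,P):
    P=np.atleast_2d(P); c=(d['world_to_cam']@np.c_[P,np.ones(len(P))].T)[:3]; c=np.array([c[0],-c[1],-c[2]])
    p=d['mtx']@c; return (p[:2]/p[2]).T
def ray(d,u,v):
    W=np.linalg.inv(d['world_to_cam']); r=np.linalg.inv(d['mtx'])@[u,v,1]; r=np.array([r[0],-r[1],-r[2]])
    return W[:3,3],W[:3,:3]@r
def atz(d,u,v,z):
    o,r=ray(d,u,v); return o+r*(z-o[2])/r[2]
E
python3 - <<'E'
from h import *
for n in('side','top'):
    d=snap(n,n+'0'); print(d.keys(),d['mtx'],np.linalg.inv(d['world_to_cam']).round(3))
print(telemetry.get_state())
E
```

```text
pics
dict_keys(['pixels', 'mtx', 'world_to_cam']) [[418.36839769   0.         318.72300665]
 [  0.         418.36839769 198.75218142]
 [  0.           0.           1.        ]] [[ 0.824  0.397 -0.405  0.183]
 [-0.567  0.591 -0.574 -0.505]
 [ 0.011  0.702  0.712  0.798]
 [ 0.     0.     0.     1.   ]]
dict_keys(['pixels', 'mtx', 'world_to_cam']) [[462.2806679    0.         319.29613799]
 [  0.         462.2806679  199.99340955]
 [  0.           0.           1.        ]] [[ 0.005  0.974 -0.226  0.264]
 [-1.     0.006  0.002  0.002]
 [ 0.003  0.226  0.974  1.417]
 [ 0.     0.     0.     1.   ]]
{'t': 0.1, 'joint_pos': array([ 1.28468525e+00,  3.79318779e-01,  1.73472671e+00, -2.99286082e-06,
        1.02848228e+00, -3.32902259e-02]), 'dq': array([ 3.20911430e-05, -2.93524874e-03, -9.65008584e-04, -1.20360967e-03,
       -1.41751447e-03,  3.54823619e-04]), 'joint_torque': array([ 2.52217164e-03, -7.65037465e+01, -4.35295165e+01,  6.52100192e-02,
        3.97985056e-02,  3.32185368e-05]), 'eef_pos': array([0.17498666, 0.6773795 , 0.17817782]), 'eef_rot': array([ 1.26073250e-01,  9.92020825e-01, -4.61811593e-04, -7.30871983e-05]), 'force': array([ 0.51312599,  0.16053683, -0.07788832]), 'torque': array([-0.02898579,  0.04810921,  0.04777294]), 'grip_width': 0.09103272466117797}
```

View pics/side0.png

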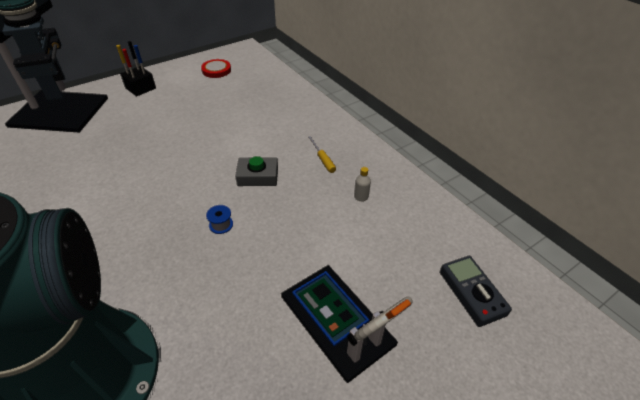

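View pics/top0.png

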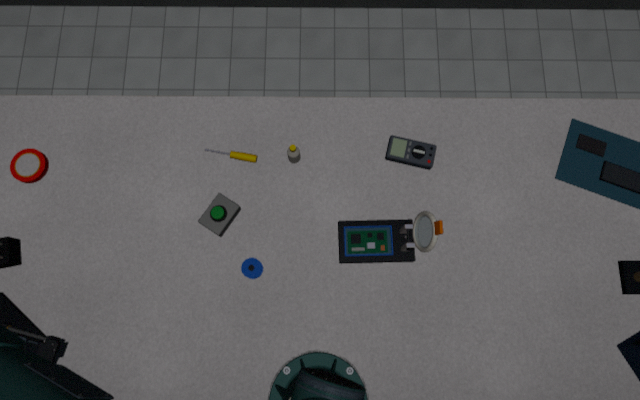

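The top view shows the station at about (377,241), the orange tab at (439,228), the green button at (218,213), the spool at (252,268) and the bottle at (293,154). Next I'll measure these more precisely.

```bash
python3 - <<'E'
from h import *
t=load('top0');s=load('side0')
def cen(d,lo,hi,roi):
    hsv=cv2.cvtColor(d['pixels'],cv2.COLOR_RGB2HSV); m=cv2.inRange(hsv,lo,hi); k=np.zeros_like(m); x0,y0,x1,y1=roi; k[y0:y1,x0:x1]=m[y0:y1,x0:x1]
    M=cv2.moments(k,True); return M['m10']/M['m00'],M['m01']/M['m00'],M['m00']
def tri(a,b):
    o1,r1=ray(t,*a[:2]);o2,r2=ray(s,*b[:2]); A=np.c_[r1,-r2]; x=np.linalg.lstsq(A,o2-o1,rcond=None)[0]; p=o1+r1*x[0];q=o2+r2*x[1]; return (p+q)/2,np.linalg.norm(p-q)
g=((45,100,40),(75,255,255)); o=((5,150,100),(18,255,255))
a=cen(t,*g,(195,190,245,240));b=cen(s,*g,(235,145,280,175));print('btn',a,b,tri(a,b),atz(t,*a[:2],.058))
a=cen(t,*o,(425,210,450,245));b=cen(s,*o,(380,290,415,325));print('tab',a,b,tri(a,b),atz(t,*a[:2],.234))
# station base corners
for n,(x0,y0,x1,y1),d in(('t',(325,205,455,275),t),('s',(270,255,420,385),s),('b',(190,185,250,240),t)):
    im=cv2.cvtColor(d['pixels'][y0:y1,x0:x1],cv2.COLOR_RGB2BGR); k=5 if n!='b' else 8
    if n=='s':k=4
    cv2.imwrite(f'pics/z{n}.png',cv2.resize(im,None,fx=k,fy=k,interpolation=cv2.INTER_CUBIC))
E
```

```text
btn (216.95714285714286, 212.10714285714286, 140.0) (255.65178571428572, 161.25, 112.0) (array([0.5421306 , 0.30640782, 0.05570502]), np.float64(0.0019808611310979016)) [0.54070358 0.30616963 0.058     ]
tab (440.7096774193548, 227.09677419354838, 31.0) (400.27777777777777, 307.2916666666667, 144.0) (array([ 0.46781258, -0.3129931 ,  0.24514689]), np.float64(0.0027482809022574524)) [ 0.46852114 -0.31523567  0.234     ]
```

View pics/zt.png

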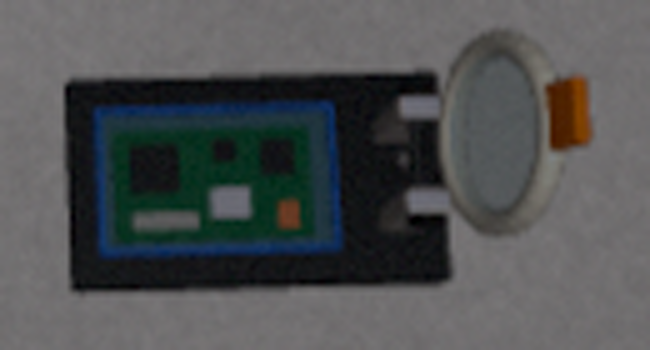

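View pics/zs.png

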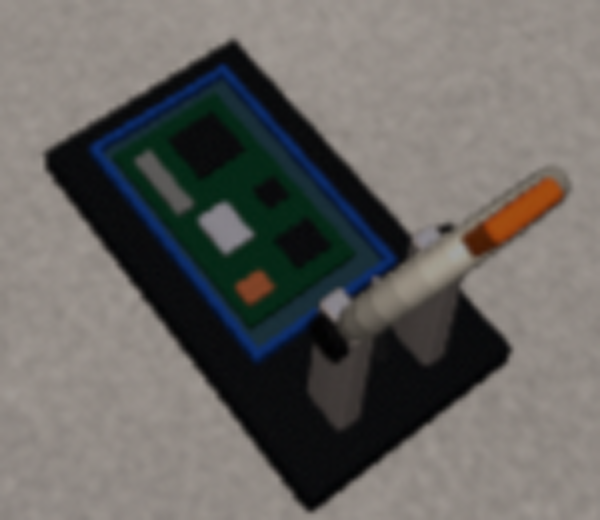

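```bash
python3 - <<'E'
from h import *
from scipy.optimize import least_squares
t=load('top0');s=load('side0')
tl=[(338.6,221),(340,263),(415,261.6),(412.4,219.4)]
for p in tl: print(atz(t,*p,.018))
# local corners: +x -> image right. y local: +x=-Y world => +y=+X world
L=np.array([[-.115,.065,.018],[-.115,-.065,.018],[.115,-.065,.018],[.115,.065,.018]])
sl=[(270+235/4,255+40/4),(270+47/4,255+153/4),(270+312/4,255+497/4),(270+510/4,255+348/4)]
def T(q,P):
    c,s_=np.cos(q[2]),np.sin(q[2]); return np.c_[q[0]+c*P[:,0]-s_*P[:,1],q[1]+s_*P[:,0]+c*P[:,1],P[:,2]]
# tab local stowed
tabl=np.array([[.085+.143*np.sin(.35),0,.1+.143*np.cos(.35)]])
f=lambda q:np.r_[(proj(t,T(q,L))-tl).ravel(),(proj(s,T(q,L))-sl).ravel()]
r=least_squares(f,[.45,-.15,-1.57]);print(r.x,r.fun.round(1)); q=r.x
print('tab',T(q,tabl),proj(t,T(q,tabl)),proj(s,T(q,tabl)),'hinge',T(q,np.array([[.085,0,.1]])))
E
```

```text
[ 0.52308324 -0.0600874   0.018     ]
[ 0.39462573 -0.0637435   0.018     ]
[ 0.4000375  -0.28988161  0.018     ]
[ 0.52936386 -0.28727799  0.018     ]
[ 0.46465077 -0.17621551 -1.54440625] [-0.2 -1.1 -0.3 -0.7  1.  -0.9  0.7 -1.  -0.6 -1.5 -2.1 -0.7 -1.   2.1
  1.2 -0.2]
tab [[ 0.46818754 -0.31020323  0.2343303 ]] [[438.80908904 227.19158094]] [[397.22033433 309.70895468]] hinge [[ 0.46689367 -0.26118591  0.1       ]]
```

Call:
{"api": "apply_moves", "payload": {"increments": [{"z":-5,"grip":0},{"z":-10,"grip":0},{"x":-41,"y":-28.5,"z":-18,"wz":-8,"grip":0},{"x":-41,"y":-28.5,"z":-18,"wz":-16,"grip":0},{"x":-41,"y":-28.5,"z":-18,"wz":-16,"grip":0},{"x":-41,"y":-28.5,"z":-18,"wz":-16,"grip":0},{"x":-41,"y":-28.5,"z":-18,"wz":-16,"grip":0},{"x":-41,"y":-28.5,"z":-18,"wz":-16,"grip":0},{"x":-41,"y":-28.5,"z":-18,"wz":-16,"grip":0},{"x":-41,"y":-28.5,"z":-18,"wz":-16,"grip":0},{"x":-41,"y":-28.5,"z":-18,"wz":-16,"grip":0},{"x":-41,"y":-28.5,"z":-18,"wz":-16,"grip":0}]}}

```text
invalid input
```

Call:
{"api": "apply_moves", "payload": {"increments": [{"x":0,"y":0,"z":-5,"wx":0,"wy":0,"wz":0,"grip":0},{"x":0,"y":0,"z":-10,"wx":0,"wy":0,"wz":0,"grip":0}], "squeeze": 10}}

```text
t: 0.3
eef_pos: [0.1748, 0.6766, 0.2782]
eef_rot: [0.126, 0.992, -0.002, -0.0]
force: [0.0, 0.4, -0.0]
grip_width: 0.0781
```

Call:
{"api": "apply_moves", "payload": {"increments": [{"x":-41,"y":-28.5,"z":-8,"wx":0,"wy":0,"wz":-8,"grip":0},{"x":-41,"y":-28.5,"z":-8,"wx":0,"wy":0,"wz":-16,"grip":0},{"x":-41,"y":-28.5,"z":-8,"wx":0,"wy":0,"wz":-16,"grip":0},{"x":-41,"y":-28.5,"z":-8,"wx":0,"wy":0,"wz":-16,"grip":0},{"x":-41,"y":-28.5,"z":-8,"wx":0,"wy":0,"wz":-16,"grip":0},{"x":-41,"y":-28.5,"z":-8,"wx":0,"wy":0,"wz":-16,"grip":0},{"x":-41,"y":-28.5,"z":-8,"wx":0,"wy":0,"wz":-16,"grip":0},{"x":-41,"y":-28.5,"z":-8,"wx":0,"wy":0,"wz":-16,"grip":0},{"x":-41,"y":-28.5,"z":-8,"wx":0,"wy":0,"wz":-16,"grip":0},{"x":-41,"y":-28.5,"z":-8,"wx":0,"wy":0,"wz":-16,"grip":0},{"x":-41,"y":-28.5,"z":-8,"wx":0,"wy":0,"wz":-16,"grip":0},{"x":-41,"y":-28.5,"z":-8,"wx":0,"wy":0,"wz":-16,"grip":0}]}}

```text
t: 1.5
eef_pos: [0.5014, 0.2983, 0.3586]
eef_rot: [-0.012, 1.0, -0.0, -0.0]
force: [-1.2, 1.0, -0.6]
grip_width: 0.0007
```

Call:
{"api": "apply_moves", "payload": {"increments": [{"x":-5,"y":-35,"z":0},{"x":-5,"y":-35,"z":0},{"x":-5,"y":-35,"z":0},{"x":-5,"y":-35,"z":0},{"x":-5,"y":-35,"z":0},{"x":-5,"y":-35,"z":0},{"x":-5,"y":-35,"z":0},{"x":5,"y":-67,"z":0},{"x":5,"y":-67,"z":0},{"x":5,"y":-67,"z":0},{"x":5,"y":-67,"z":0},{"x":5,"y":-67,"z":0}]}}

```text
invalid input
```

```bash
python3 -c "
from h import *
print(telemetry.get_state()['joint_pos'])"
```

```text
[ 4.96731132e-01  2.51893080e-02  1.82472827e+00  6.43374142e-05
  1.29191301e+00 -1.09820789e+00]
```

Call:
{"api": "apply_moves", "payload": {"increments": [{"x":-5,"y":-35,"z":0,"wx":0,"wy":0,"wz":0,"grip":0},{"x":-5,"y":-35,"z":0,"wx":0,"wy":0,"wz":0,"grip":0},{"x":-5,"y":-35,"z":0,"wx":0,"wy":0,"wz":0,"grip":0},{"x":-5,"y":-35,"z":0,"wx":0,"wy":0,"wz":0,"grip":0},{"x":-5,"y":-35,"z":0,"wx":0,"wy":0,"wz":0,"grip":0},{"x":-5,"y":-35,"z":0,"wx":0,"wy":0,"wz":0,"grip":0},{"x":-5,"y":-35,"z":0,"wx":0,"wy":0,"wz":0,"grip":0},{"x":5,"y":-67,"z":0,"wx":0,"wy":0,"wz":0,"grip":0},{"x":5,"y":-67,"z":0,"wx":0,"wy":0,"wz":0,"grip":0},{"x":5,"y":-67,"z":0,"wx":0,"wy":0,"wz":0,"grip":0},{"x":5,"y":-67,"z":0,"wx":0,"wy":0,"wz":0,"grip":0},{"x":5,"y":-67,"z":0,"wx":0,"wy":0,"wz":0,"grip":0}]}}

```text
t: 2.7
eef_pos: [0.4918, -0.2868, 0.3584]
eef_rot: [-0.014, 1.0, 0.0, -0.0]
force: [1.4, -0.0, 0.1]
grip_width: 0.0006
```

Call:
{"api": "apply_moves", "payload": {"increments": [{"x":2.7,"y":-9.8,"z":0,"wx":0,"wy":0,"wz":0,"grip":0},{"x":2.7,"y":-9.8,"z":0,"wx":0,"wy":0,"wz":0,"grip":0},{"x":2.7,"y":-9.8,"z":0,"wx":0,"wy":0,"wz":0,"grip":0},{"x":2.7,"y":-9.8,"z":5,"wx":0,"wy":0,"wz":0,"grip":0},{"x":2.7,"y":-9.8,"z":9,"wx":0,"wy":0,"wz":0,"grip":0},{"x":2.7,"y":-9.8,"z":13,"wx":0,"wy":0,"wz":0,"grip":0},{"x":2.7,"y":-9.8,"z":13.8,"wx":0,"wy":0,"wz":0,"grip":0},{"x":2.7,"y":-9.8,"z":13.8,"wx":0,"wy":0,"wz":0,"grip":0}]}}

```text
t: 3.5
eef_pos: [0.4681, -0.3838, 0.22]
eef_rot: [-0.014, 1.0, 0.001, -0.001]
force: [0.2, 0.1, 0.6]
grip_width: 0.0004
```

```bash
python3 -c "
from h import *
d=snap('side','side1');print(telemetry.get_state()['eef_pos'])
e=d['pixels'][200:400,280:600]
cv2.imwrite('pics/side1z.png',cv2.resize(cv2.cvtColor(e,cv2.COLOR_RGB2BGR),None,fx=2.5,fy=2.5))
"
```

```text
[ 0.46875512 -0.3847099   0.22180601]
```

View pics/side1z.png

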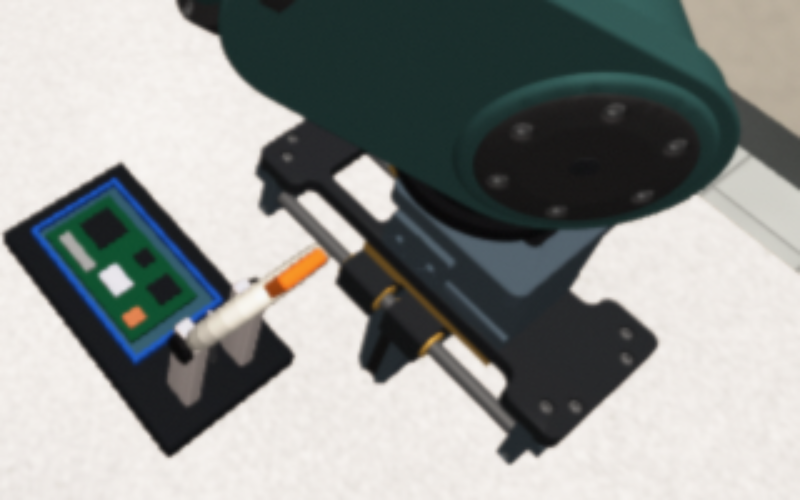

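Call:
{"api": "apply_moves", "payload": {"increments": [{"x":0,"y":1.5,"z":0,"wx":0,"wy":0,"wz":0,"grip":0},{"x":0,"y":3,"z":0,"wx":0,"wy":0,"wz":0,"grip":0},{"x":0,"y":4,"z":0,"wx":0,"wy":0,"wz":0,"grip":0},{"x":0,"y":5,"z":0,"wx":0,"wy":0,"wz":0,"grip":0},{"x":0,"y":6,"z":0,"wx":0,"wy":0,"wz":0,"grip":0},{"x":0,"y":7,"z":0,"wx":0,"wy":0,"wz":0,"grip":0},{"x":0,"y":8,"z":0,"wx":0,"wy":0,"wz":0,"grip":0},{"x":0,"y":8,"z":0,"wx":0,"wy":0,"wz":0,"grip":0}]}}

```text
t: 4.35
eef_pos: [0.4657, -0.3042, 0.2207]
eef_rot: [-0.014, 1.0, 0.0, -0.0]
force: [0.0, -0.5, 0.6]
grip_width: 0.0006
```

```bash
python3 -c "
from h import *
d=snap('side','side2');s=telemetry.get_state();print(s['eef_pos'],s['force'])
e=d['pixels'][200:400,280:600]
cv2.imwrite('pics/side2z.png',cv2.resize(cv2.cvtColor(e,cv2.COLOR_RGB2BGR),None,fx=2.5,fy=2.5))
"
```

```text
[ 0.46580843 -0.30485435  0.22078885] [ 0.78937532  0.04580478 -0.06766004]
```

View pics/side2z.png

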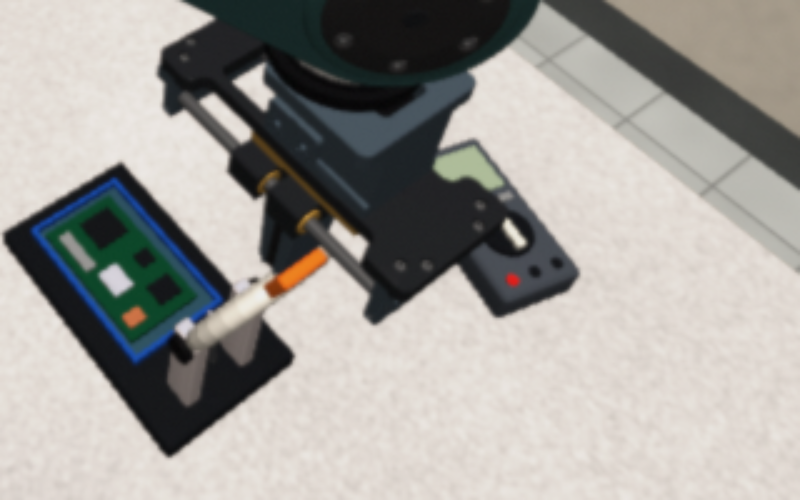

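```bash
python3 -c "
from h import *
s=telemetry.get_state();p=s['eef_pos'];print(s['t'],p,s['eef_rot'],s['joint_pos'])
for n in ('side','top','wrist'):
  d=snap(n,n+'3')
  uv=proj(d,[p,p+[0,0,.05],[.468,-.312,.234]]);print(n,uv.round(0).tolist())
  im=cv2.cvtColor(d['pixels'],cv2.COLOR_RGB2BGR)
  for (u,v),c in zip(uv,[(0,0,255),(255,0,0),(0,255,255)]): cv2.circle(im,(int(u),int(v)),2,c,-1)
  if n!='wrist':
    u,v=uv[0].astype(int); im=cv2.resize(im[v-60:v+60,u-90:u+90],None,fx=4,fy=4)
  cv2.imwrite(f'pics/{n}3z.png',im)
"
```

```text
4.4 [ 0.46580843 -0.30485435  0.22078885] [-1.35556608e-02  9.99908117e-01 -4.81742535e-05  6.65914979e-06] [-6.21334221e-01  1.02297374e-01  1.99901467e+00 -8.07812457e-05
  1.04021274e+00 -2.21920182e+00]
side [[392.0, 312.0], [397.0, 295.0], [398.0, 311.0]]
top [[435.0, 229.0], [440.0, 226.0], [439.0, 227.0]]
wrist [[321.0, 227.0], [320.0, 260.0], [308.0, 237.0]]
```

View pics/side3z.png

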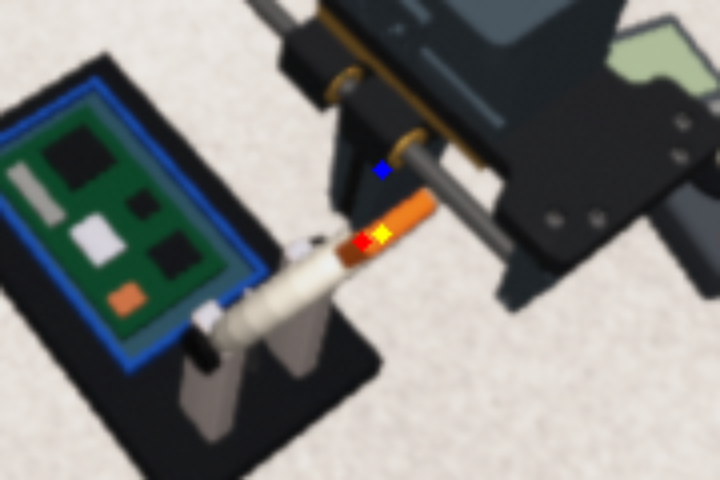

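View pics/top3z.png

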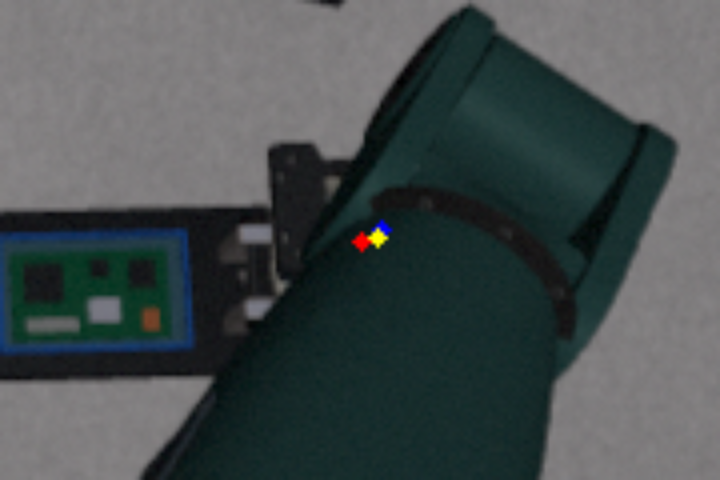

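View pics/wrist3z.png

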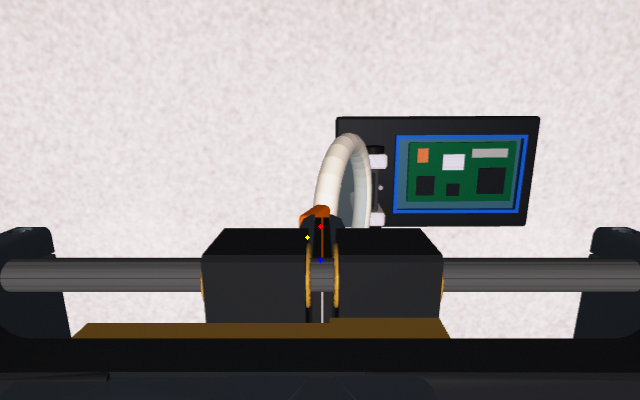

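```bash
python3 -c "
from h import *
for n in('side0','side1','side2','side3'):
  d=load(n);hsv=cv2.cvtColor(d['pixels'],cv2.COLOR_RGB2HSV);m=cv2.inRange(hsv,(5,150,80),(18,255,255));m[:,:375]=0;m[:285]=0;m[335:]=0;m[:,430:]=0
  ys,xs=np.nonzero(m);print(n,xs.mean(),ys.mean(),len(xs),xs.min(),xs.max(),ys.min(),ys.max())
d=load('wrist3');print(d['mtx'],np.linalg.inv(d['world_to_cam']).round(3))
im=cv2.cvtColor(d['pixels'],cv2.COLOR_RGB2BGR)[120:300,230:430];cv2.imwrite('pics/w3zz.png',cv2.resize(im,None,fx=3.3,fy=3.3,interpolation=cv2.INTER_CUBIC))
"
```

```text
side0 399.5032258064516 307.71612903225804 155 386 410 300 316
side1 400.08743169398906 308.44262295081967 183 387 429 298 322
side2 398.9257425742574 306.88613861386136 202 387 421 285 318
side3 399.22613065326635 306.73366834170855 199 386 421 285 318
[[357.65209912   0.         321.7611438 ]
 [  0.         357.65209912 199.45975636]
 [  0.           0.           1.        ]] [[-0.027 -0.97  -0.24   0.398]
 [ 1.    -0.026 -0.007 -0.306]
 [ 0.001 -0.24   0.971  0.426]
 [ 0.     0.     0.     1.   ]]
```

View pics/w3zz.png

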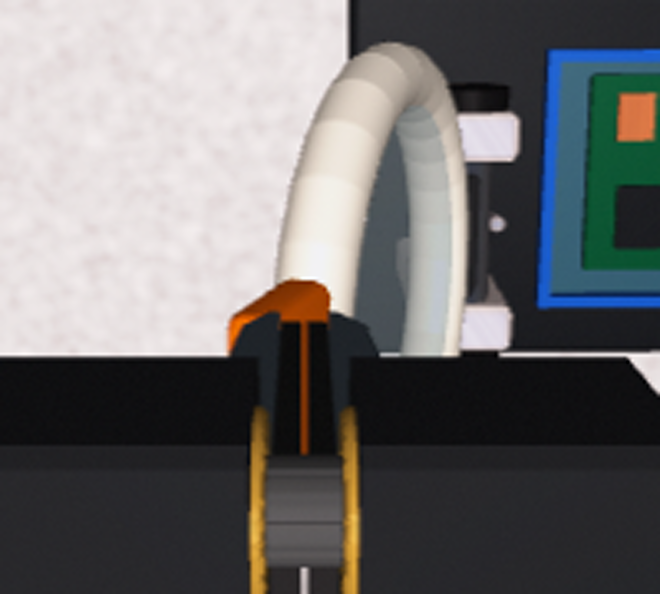

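```bash
cat >> h.py <<'E'
Q=[.46465,-.17622,-1.5444]
def st(P,q=Q):
    P=np.atleast_2d(P);c,s_=np.cos(q[2]),np.sin(q[2]); return np.c_[q[0]+c*P[:,0]-s_*P[:,1],q[1]+s_*P[:,0]+c*P[:,1],P[:,2]]
def flap(r,y,n,a):  # r along, y, n normal (toward stow side), a joint angle
    p=.35-a; return [.085+r*np.sin(p)+n*np.cos(p), y, .1+r*np.cos(p)-n*np.sin(p)]
def box(a,r0,r1,w,h):
    return st([flap(r,y,n,a) for r in(r0,r1) for y in(-w,w) for n in(-h,h)])
def wire(im,d,C,col,k,off):
    uv=(proj(d,C)-off)*k
    for i in range(8):
        for b in(1,2,4):
            j=i^b
            if i<j: cv2.line(im,tuple(int(v) for v in uv[i]),tuple(int(v) for v in uv[j]),col,1)
E
python3 -c "
from h import *
for n,(x,y,w,h),k in(('wrist3',(230,120,200,180),4),('side3',(340,260,130,110),6),('side0',(340,260,130,110),6)):
  d=load(n);im=cv2.resize(cv2.cvtColor(d['pixels'],cv2.COLOR_RGB2BGR)[y:y+h,x:x+w],None,fx=k,fy=k)
  for a,c in((0,(0,255,255)),(.2,(255,0,255))):
    wire(im,d,box(a,.128,.158,.018,.005),c,k,(x,y))
  p=np.array([.4658,-.30485,.2208]); 
  C=np.array([p+[a,b,z] for z in(0,.06) for a in(-.016,.016) for b in(-.0135,.0135)])
  if n!='side0':wire(im,d,C,(255,200,0),k,(x,y))
  cv2.imwrite('pics/o_'+n+'.png',im)
"
```

```text
(no output)
```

View pics/o_wrist3.png

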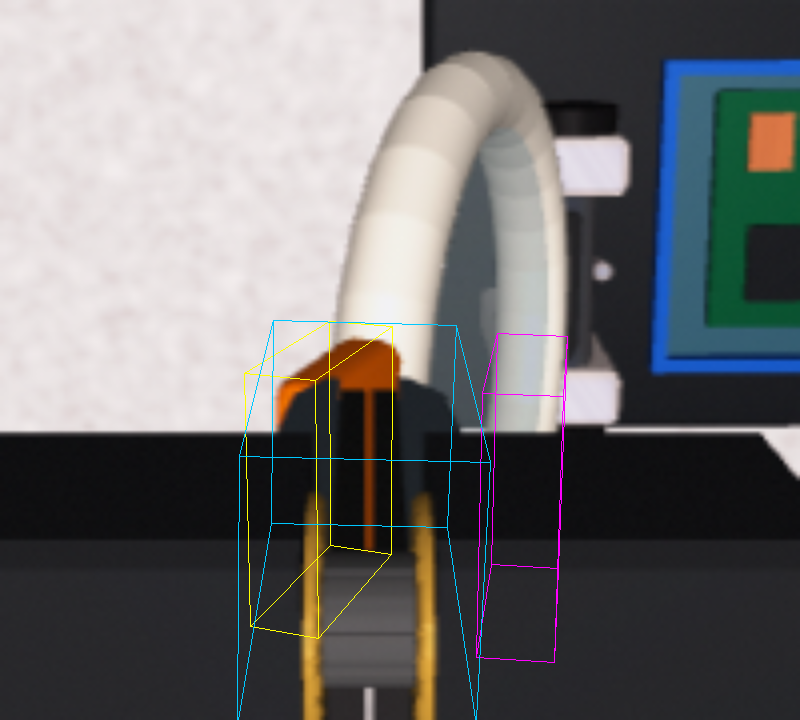

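View pics/o_side3.png

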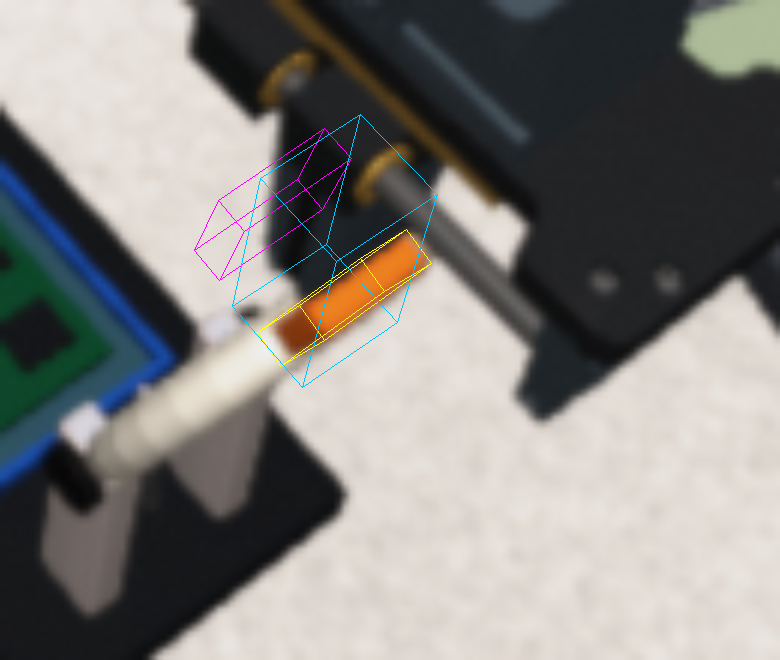

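View pics/o_side0.png

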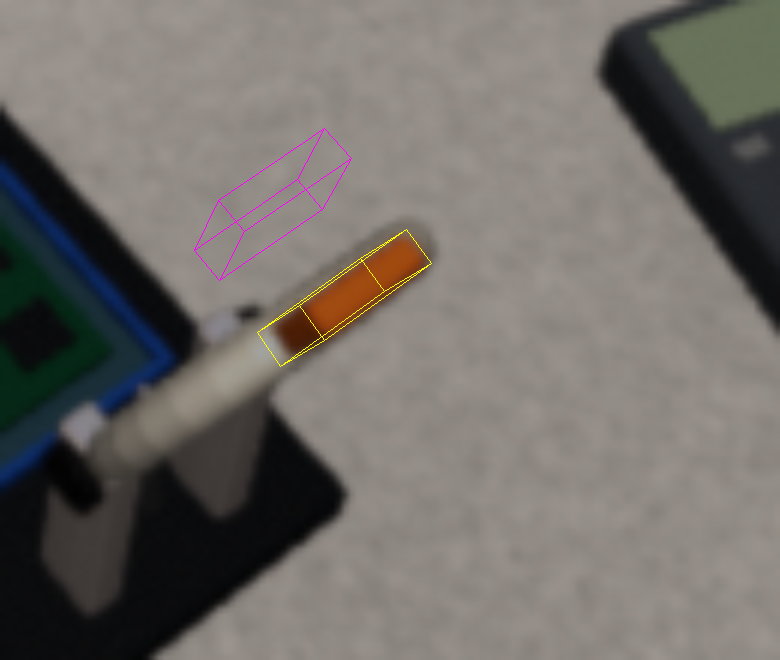

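```bash
python3 -c "
from h import *
n='side1';x,y,w,h=(380,270,130,110);k=6
d=load(n);im=cv2.resize(cv2.cvtColor(d['pixels'],cv2.COLOR_RGB2BGR)[y:y+h,x:x+w],None,fx=k,fy=k)
wire(im,d,box(0,.128,.158,.018,.005),(0,255,255),k,(x,y))
p=np.array([.4685,-.3842,.2208]); 
C=np.array([p+[a,b,z] for z in(0,.06) for a in(-.016,.016) for b in(-.0135,.0135)])
wire(im,d,C,(255,200,0),k,(x,y))
u,v=((proj(d,p)-[x,y])*k)[0];cv2.circle(im,(int(u),int(v)),4,(0,0,255),-1)
cv2.imwrite('pics/o_'+n+'.png',im)
"
```

```text
(no output)
```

View pics/o_side1.png

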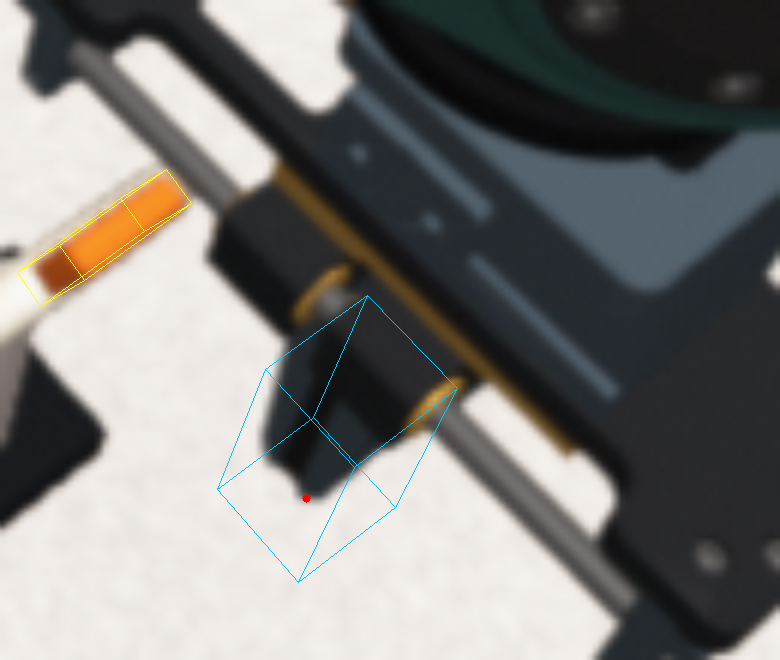

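```bash
python3 -c "
from h import *
d=load('wrist3')
L=[[.115,-.065,.018],[-.115,-.065,.018],[-.115,.065,.018],[.085,-.027,.11],[.085,.027,.11]]
print(proj(d,st(L)).round(0).tolist())
print(st(L))
for z in(.0,.018): print(atz(d,336,117,z),atz(d,540,117,z),atz(d,527,226,z))
im=cv2.cvtColor(d['pixels'],cv2.COLOR_RGB2BGR)
for a in (0,):
  th=np.linspace(0,6.28,80)
  for n in(-.0075,.0075):
   P=st([flap(.08+.0565*np.cos(t),.0565*np.sin(t),n,a) for t in th])
   for u,v in proj(d,P): cv2.circle(im,(int(u),int(v)),1,(0,0,255),-1)
for u,v in proj(d,st(L)): cv2.circle(im,(int(u),int(v)),2,(0,255,255),-1)
cv2.imwrite('pics/w3o.png',cv2.resize(im[90:270,250:570],None,fx=2.5,fy=2.5))
"
```

```text
[[333.0, 116.0], [540.0, 116.0], [524.0, 227.0], [370.0, 161.0], [368.0, 219.0]]
[[ 0.40270787 -0.2928955   0.018     ]
 [ 0.39663742 -0.06297562  0.018     ]
 [ 0.52659213 -0.0595445   0.018     ]
 [ 0.43990283 -0.26190301  0.11      ]
 [ 0.49388402 -0.26047777  0.11      ]]
[ 0.40443819 -0.28909092  0.        ] [ 0.39796762 -0.05216648  0.        ] [ 0.53070994 -0.04535261  0.        ]
[ 0.4041771  -0.28981109  0.018     ] [ 0.39797982 -0.06289371  0.018     ] [ 0.52511546 -0.05636764  0.018     ]
```

View pics/w3o.png

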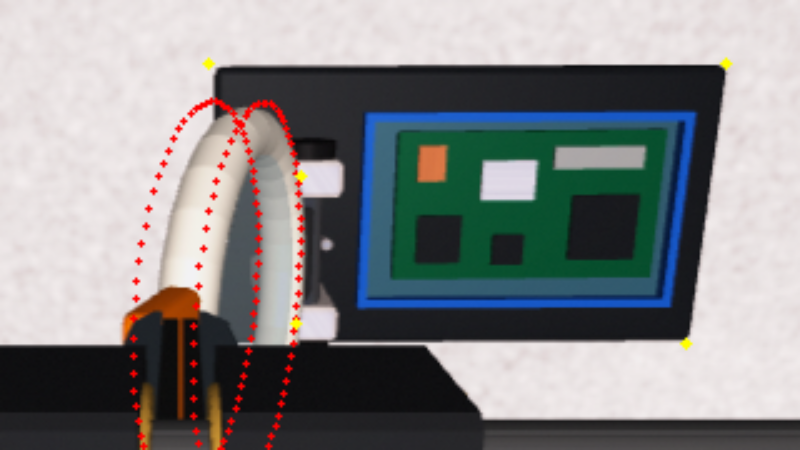

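The measured pose doesn't explain why the tab hasn't moved. I'll move a small step further and look again.

Call:
{"api": "apply_moves", "payload": {"increments": [{"x":0,"y":0.7,"z":0,"wx":0,"wy":0,"wz":0,"grip":0},{"x":0,"y":1.5,"z":0,"wx":0,"wy":0,"wz":0,"grip":0},{"x":0,"y":1.5,"z":0,"wx":0,"wy":0,"wz":0,"grip":0}]}}

```text
t: 4.85
eef_pos: [0.4652, -0.2894, 0.2206]
eef_rot: [-0.013, 1.0, 0.0, -0.0]
force: [0.2, 0.6, 1.2]
grip_width: 0.0007
```

```bash
python3 -c "
from h import *
d=snap('side','side4');s=telemetry.get_state();print(s['eef_pos'],s['force'])
e=d['pixels'][240:380,320:480]
a=cv2.resize(cv2.cvtColor(e,cv2.COLOR_RGB2BGR),None,fx=2.5,fy=2.5,interpolation=cv2.INTER_CUBIC)
d=snap('wrist','wrist4')
e=d['pixels'][100:240,250:410]
b=cv2.resize(cv2.cvtColor(e,cv2.COLOR_RGB2BGR),None,fx=2.5,fy=2.5,interpolation=cv2.INTER_CUBIC)
cv2.imwrite('pics/c4.png',np.hstack([a,b]))
"
```

```text
[ 0.46535619 -0.28981821  0.22075023] [-0.85573775 -0.42375331 -0.35307815]
```

View pics/c4.png

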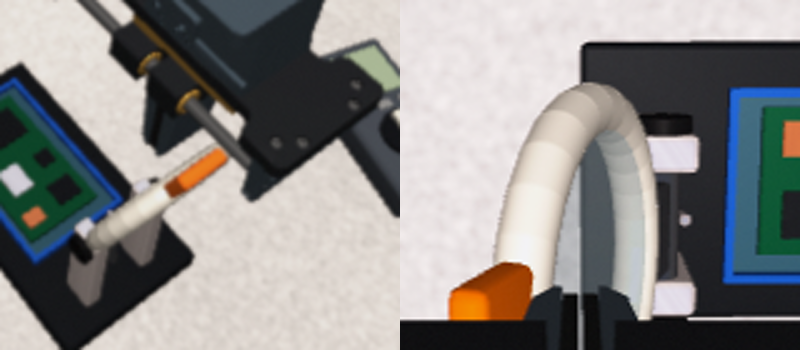

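Call:
{"api": "apply_moves", "payload": {"increments": [{"x":0,"y":-0.4,"z":0,"wx":0,"wy":0,"wz":0,"grip":0},{"x":0,"y":-0.8,"z":0,"wx":0,"wy":0,"wz":0,"grip":0},{"x":0,"y":-0.8,"z":0,"wx":0,"wy":0,"wz":0,"grip":0}]}}

```text
t: 5.25
eef_pos: [0.4656, -0.299, 0.2208]
eef_rot: [-0.013, 1.0, -0.0, 0.0]
force: [-0.3, -0.7, 0.5]
grip_width: 0.0005
```

```bash
python3 -c "
from h import *
d=load('wrist4');p=[.46535619,-.28981821,.22075]
print('tcp',proj(d,p));print('tab',proj(d,box(0,.128,.158,.018,.005)).round(0).tolist());print(box(0,.128,.158,.018,.005).round(3).tolist())
s=telemetry.get_state();print(s['eef_pos'],s['force'])
b=cv2.resize(cv2.cvtColor(d['pixels'],cv2.COLOR_RGB2BGR)[180:260,240:360],None,fx=6.6,fy=6.6,interpolation=cv2.INTER_CUBIC)
wire(b,d,box(0,.128,.158,.018,.005),(0,255,255),6.6,(240,180))
u=(proj(d,p)[0]-[240,180])*6.6;cv2.circle(b,tuple(int(v) for v in u),4,(0,0,255),-1)
cv2.imwrite('pics/w4z.png',b)
"
```

```text
tcp [[319.49869335 226.64959035]]
tab [[301.0, 202.0], [286.0, 200.0], [302.0, 259.0], [287.0, 257.0], [278.0, 215.0], [261.0, 214.0], [280.0, 280.0], [264.0, 277.0]]
[[0.45, -0.301, 0.222], [0.45, -0.31, 0.219], [0.486, -0.3, 0.222], [0.486, -0.309, 0.219], [0.45, -0.311, 0.25], [0.45, -0.321, 0.247], [0.486, -0.31, 0.25], [0.486, -0.32, 0.247]]
[ 0.4656264  -0.29896833  0.22076457] [-0.34923482 -0.69211619  0.51534416]
```

View pics/w4z.png

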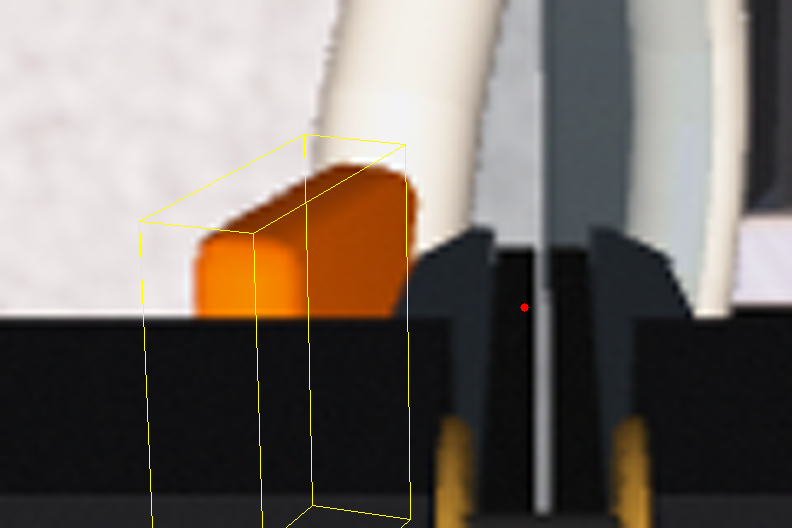

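```bash
python3 -c "
from h import *
def tri(*a):
  A=np.zeros((3,3));b=np.zeros(3)
  for d,u,v in a:
    o,r=ray(load(d),u,v);r/=np.linalg.norm(r);M=np.eye(3)-np.outer(r,r);A+=M;b+=M@o
  p=np.linalg.solve(A,b);return p.round(4),[ (proj(load(d),p)[0]-[u,v]).round(1).tolist() for d,u,v in a]
w=('wrist4',277.6,215.9);s=('side0',391.8,314.2);t=('top0',442,234)
print(tri(w,s),tri(s,t),tri(w,t),tri(w,s,t))
print(st([flap(.158,-.018,0,0)]))
"
```

```text
(array([ 0.4539, -0.3129,  0.2393]), [[-0.1, 0.3], [-0.1, 0.0]]) (array([ 0.4496, -0.3149,  0.2462]), [[-0.8, 0.2], [0.2, -0.4]]) (array([ 0.4459, -0.3096,  0.2645]), [[0.5, -0.5], [0.1, -0.1]]) (array([ 0.4506, -0.3139,  0.2452]), [[-3.3, -2.6], [-0.8, -0.4], [-0.3, -0.7]])
[[ 0.45032963 -0.31582445  0.24842089]]
```

```bash
cat > look.py <<'E'
import sys
from h import *
tag=sys.argv[1]
d=snap('side','side'+tag);s=telemetry.get_state();print(s['t'],s['eef_pos'],s['force'])
e=d['pixels'][270:350,350:440]
a=cv2.resize(cv2.cvtColor(e,cv2.COLOR_RGB2BGR),None,fx=4.4,fy=4.4,interpolation=cv2.INTER_CUBIC)
d=snap('wrist','wrist'+tag)
e=d['pixels'][160:240,260:350]
b=cv2.resize(cv2.cvtColor(e,cv2.COLOR_RGB2BGR),None,fx=4.4,fy=4.4,interpolation=cv2.INTER_CUBIC)
cv2.imwrite('pics/c%s.png'%tag,np.hstack([a,b]))
E
python3 look.py 5
```

```text
5.3 [ 0.4655464  -0.29872822  0.22068275] [ 0.40341977  0.59530556 -0.89241329]
```

View pics/c5.png

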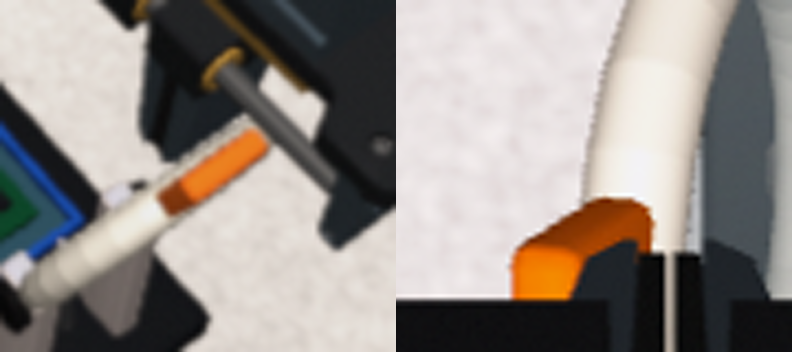

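The fingers passed just over the tab. Their visible tips sit about 25–30 mm above the reported TCP, which matches both the side and wrist views. I'll go back behind the tab and push from lower down.

Call:
{"api": "apply_moves", "payload": {"increments": [{"x":0,"y":0,"z":-5,"wx":0,"wy":0,"wz":0,"grip":0},{"x":0,"y":-4.5,"z":-5,"wx":0,"wy":0,"wz":0,"grip":0},{"x":0,"y":-8.7,"z":-5,"wx":0,"wy":0,"wz":0,"grip":0},{"x":0,"y":-8.7,"z":-3,"wx":0,"wy":0,"wz":0,"grip":0},{"x":0,"y":-8.7,"z":0,"wx":0,"wy":0,"wz":0,"grip":0},{"x":0,"y":-8.7,"z":2.5,"wx":0,"wy":0,"wz":0,"grip":0},{"x":0,"y":-8.7,"z":2.5,"wx":0,"wy":0,"wz":0,"grip":0}]}}

```text
t: 6.05
eef_pos: [0.4663, -0.384, 0.1925]
eef_rot: [-0.013, 1.0, 0.002, -0.002]
force: [0.4, -0.2, 0.0]
grip_width: 0.0003
```

```bash
python3 look.py 6; python3 -c "
from h import *
n='side6';x,y,w,h=(380,270,130,110);k=6
d=load(n);im=cv2.resize(cv2.cvtColor(d['pixels'],cv2.COLOR_RGB2BGR)[y:y+h,x:x+w],None,fx=k,fy=k)
p=telemetry.get_state()['eef_pos']+[0,0,.03] 
C=np.array([p+[a,b,z] for z in(0,.04) for a in(-.016,.016) for b in(-.0135,.0135)])
wire(im,d,C,(255,200,0),k,(x,y))
cv2.imwrite('pics/o_'+n+'.png',im)
"
```

```text
6.1 [ 0.46718684 -0.38472936  0.19471288] [-0.36769928  0.54419622  1.27117379]
```

View pics/o_side6.png

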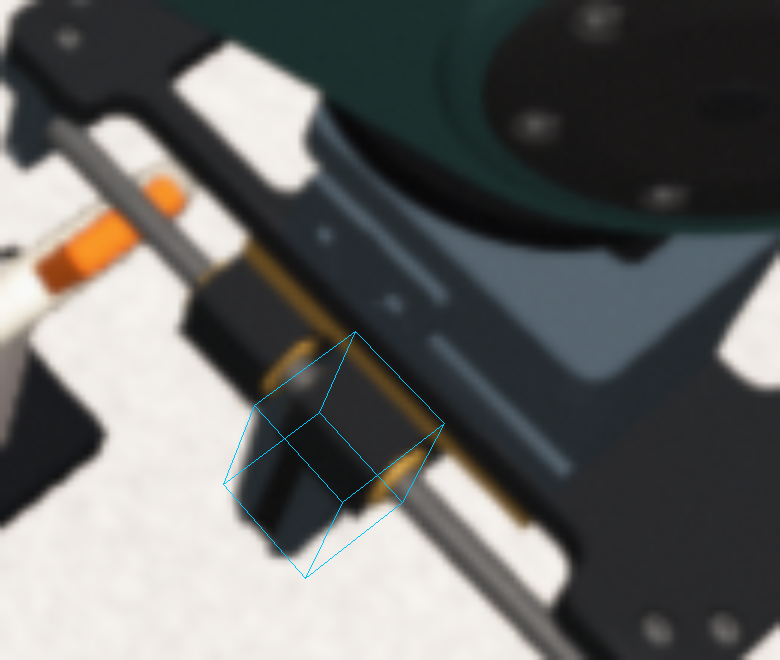

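Call:
{"api": "apply_moves", "payload": {"increments": [{"x":0,"y":1.5,"z":0,"wx":0,"wy":0,"wz":0,"grip":0},{"x":0,"y":3,"z":0,"wx":0,"wy":0,"wz":0,"grip":0},{"x":0,"y":4,"z":0,"wx":0,"wy":0,"wz":0,"grip":0},{"x":0,"y":5,"z":0,"wx":0,"wy":0,"wz":0,"grip":0},{"x":0,"y":6,"z":0,"wx":0,"wy":0,"wz":0,"grip":0},{"x":0,"y":7,"z":0,"wx":0,"wy":0,"wz":0,"grip":0},{"x":0,"y":7.5,"z":0,"wx":0,"wy":0,"wz":0,"grip":0}]}}

```text
t: 6.85
eef_pos: [0.4662, -0.3097, 0.1962]
eef_rot: [-0.013, 1.0, -0.0, 0.0]
force: [0.9, -4.1, 3.4]
grip_width: 0.0004
```

```bash
python3 look.py 7
```

```text
6.9 [ 0.46607823 -0.3093975   0.19602909] [ 0.53541966 -2.57496705  2.80030179]
```

View pics/c7.png

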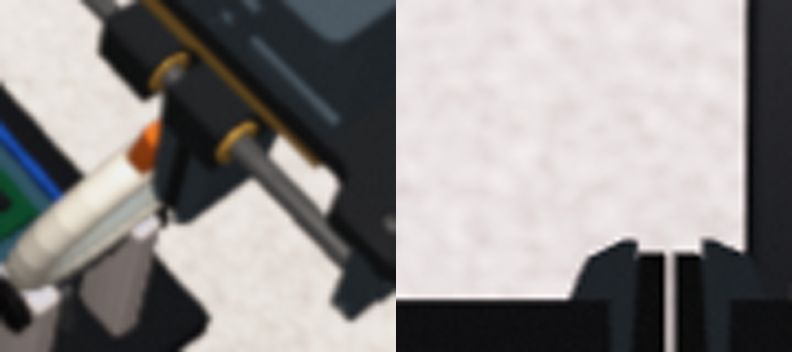

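Call:
{"api": "apply_moves", "payload": {"increments": [{"x":0,"y":1,"z":0,"wx":0,"wy":0,"wz":0,"grip":0},{"x":0,"y":2,"z":0,"wx":0,"wy":0,"wz":0,"grip":0},{"x":0,"y":3,"z":0,"wx":0,"wy":0,"wz":0,"grip":0},{"x":0,"y":4,"z":0,"wx":0,"wy":0,"wz":0,"grip":0},{"x":0,"y":5,"z":0.2,"wx":0,"wy":0,"wz":0,"grip":0},{"x":0,"y":6,"z":0.4,"wx":0,"wy":0,"wz":0,"grip":0},{"x":0,"y":7,"z":0.6,"wx":0,"wy":0,"wz":0,"grip":0},{"x":0,"y":8,"z":0.8,"wx":0,"wy":0,"wz":0,"grip":0},{"x":0,"y":9,"z":1,"wx":0,"wy":0,"wz":0,"grip":0},{"x":0,"y":10,"z":1,"wx":0,"wy":0,"wz":0,"grip":0},{"x":0,"y":10,"z":1,"wx":0,"wy":0,"wz":0,"grip":0}]}}

```text
t: 8.05
eef_pos: [0.463, -0.2091, 0.1856]
eef_rot: [-0.014, 1.0, 0.0, -0.0]
force: [0.9, 0.1, 0.2]
grip_width: 0.0006
```

```bash
sed -i 's/270:350,350:440/220:400,280:460/;s/fx=4.4,fy=4.4/fx=2.2,fy=2.2/;s/160:240,260:350/100:280,240:420/;s/b=cv2.resize(\(.*\)fx=4.4,fy=4.4/b=cv2.resize(\1fx=2.2,fy=2.2/' look.py; python3 look.py 8
```

```text
8.1 [ 0.46322716 -0.20968318  0.18572093] [-0.87196023 -0.13189417 -0.13425575]
```

View pics/c8.png

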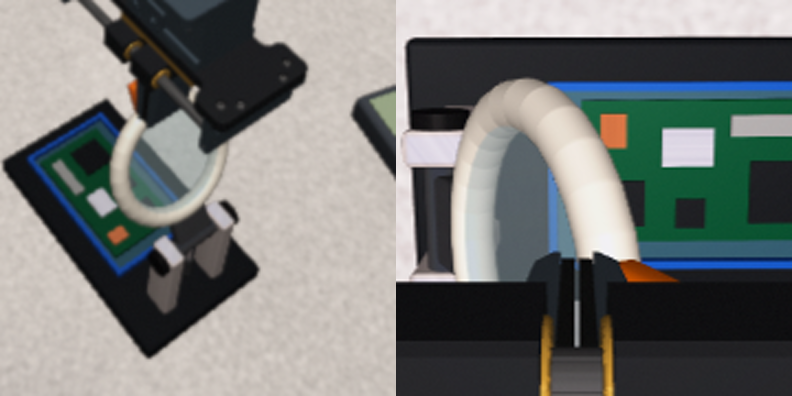

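Call:
{"api": "apply_moves", "payload": {"increments": [{"x":0,"y":0.5,"z":0,"wx":0,"wy":0,"wz":0,"grip":0},{"x":0,"y":0.5,"z":0,"wx":0,"wy":0,"wz":0,"grip":0}]}}

```text
t: 8.35
eef_pos: [0.4631, -0.2051, 0.1857]
eef_rot: [-0.013, 1.0, 0.0, -0.0]
force: [-0.0, -1.0, 0.4]
grip_width: 0.0005
```

```bash
python3 look.py 9
```

```text
8.4 [ 0.46308308 -0.20526613  0.18573971] [ 0.77850078  1.11746665 -0.3906616 ]
```

View pics/c9.png

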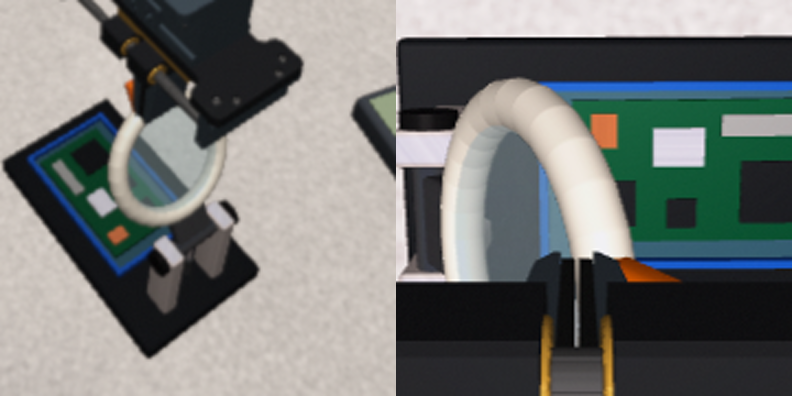

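Call:
{"api": "apply_moves", "payload": {"increments": [{"x":0,"y":0.7,"z":0.3,"wx":0,"wy":0,"wz":0,"grip":0},{"x":0,"y":1.4,"z":0.7,"wx":0,"wy":0,"wz":0,"grip":0},{"x":0,"y":2.1,"z":1,"wx":0,"wy":0,"wz":0,"grip":0},{"x":0,"y":2.8,"z":1.4,"wx":0,"wy":0,"wz":0,"grip":0},{"x":0,"y":3,"z":1.5,"wx":0,"wy":0,"wz":0,"grip":0},{"x":0,"y":3,"z":1.5,"wx":0,"wy":0,"wz":0,"grip":0}]}}

```text
t: 9.05
eef_pos: [0.4622, -0.1749, 0.1705]
eef_rot: [-0.014, 1.0, 0.0, -0.0]
force: [-0.1, 0.1, -0.2]
grip_width: 0.0003
```

```bash
python3 look.py 10
```

```text
9.1 [ 0.46237601 -0.17521645  0.1707325 ] [0.12740132 0.62139488 0.44937178]
```

View pics/c10.png

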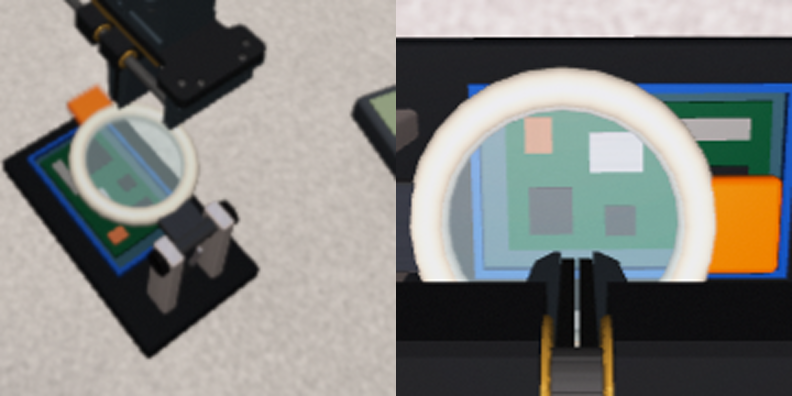

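The lens has sprung off the finger and is dropping over the board. Next I'll rise and move over to the switch.

Call:
{"api": "apply_moves", "payload": {"increments": [{"x":0,"y":0,"z":-5,"wx":0,"wy":0,"wz":0,"grip":0},{"x":0,"y":0,"z":-10,"wx":0,"wy":0,"wz":0,"grip":0},{"x":-5,"y":10,"z":-12,"wx":0,"wy":0,"wz":0,"grip":0},{"x":-9.2,"y":48,"z":-12,"wx":0,"wy":0,"wz":0,"grip":0},{"x":-9.2,"y":48,"z":-12,"wx":0,"wy":0,"wz":0,"grip":0},{"x":-9.2,"y":48,"z":-12,"wx":0,"wy":0,"wz":0,"grip":0},{"x":-9.2,"y":48,"z":-12,"wx":0,"wy":0,"wz":0,"grip":0},{"x":-9.2,"y":48,"z":-12,"wx":0,"wy":0,"wz":0,"grip":0},{"x":-9.2,"y":48,"z":-12,"wx":0,"wy":0,"wz":0,"grip":0},{"x":-9.2,"y":48,"z":-12,"wx":0,"wy":0,"wz":0,"grip":0},{"x":-9.2,"y":48,"z":-12,"wx":0,"wy":0,"wz":0,"grip":0},{"x":-9.2,"y":48,"z":-12,"wx":0,"wy":0,"wz":0,"grip":0}]}}

```text
t: 10.35
eef_pos: [0.5418, 0.3094, 0.291]
eef_rot: [-0.013, 1.0, 0.0, 0.0]
force: [-0.2, -0.8, -0.1]
grip_width: 0.0003
```

```bash
python3 -c "
from h import *
for n in('side','wrist'): snap(n,n+'11')
s=telemetry.get_state();print(s['eef_pos'],s['t'])
d=load('wrist11')
hsv=cv2.cvtColor(d['pixels'],cv2.COLOR_RGB2HSV); m=cv2.inRange(hsv,(45,100,40),(75,255,255)); ys,xs=np.nonzero(m); print(len(xs),xs.mean(),ys.mean(),atz(d,xs.mean(),ys.mean(),.058), xs.min(),xs.max(),ys.min(),ys.max())
"
```

```text
[0.5420112  0.31081276 0.29074184] 10.45
863 306.4333719582851 164.54924681344147 [0.5393948  0.29657726 0.058     ] 0 330 62 182
```

View pics/side11.png

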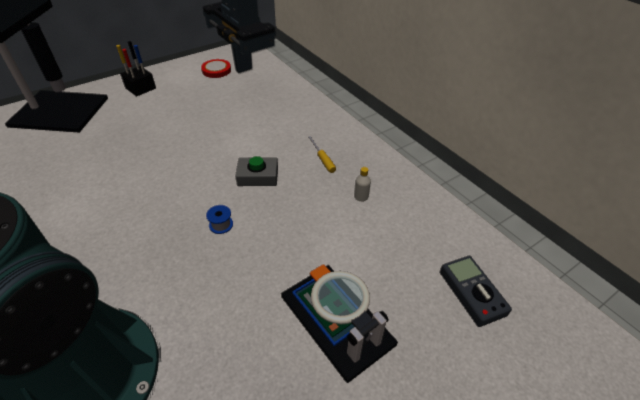

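View pics/wrist11.png

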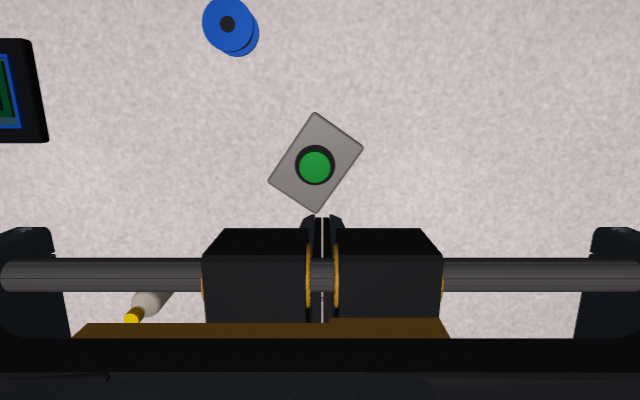

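```bash
python3 -c "
from h import *
d=load('wrist11')
hsv=cv2.cvtColor(d['pixels'],cv2.COLOR_RGB2HSV); m=cv2.inRange(hsv,(45,100,40),(75,255,255)); m[:,:260]=0;ys,xs=np.nonzero(m); c=((xs.min()+xs.max())/2,(ys.min()+ys.max())/2);print(c,xs.ptp() if hasattr(xs,'ptp') else np.ptp(xs),atz(d,*c,.06),atz(d,xs.mean(),ys.mean(),.06))
d=load('side11');p=telemetry.get_state()['eef_pos'];print(proj(d,[p,p+[0,0,.03]]))
im=d['pixels'][0:110,190:300];cv2.imwrite('pics/s11z.png',cv2.resize(cv2.cvtColor(im,cv2.COLOR_RGB2BGR),None,fx=5,fy=5))
"
```

```text
(np.float64(314.5), np.float64(166.0)) 31 [0.54060961 0.30658749 0.06      ] [0.54095208 0.30639623 0.06      ]
[[244.60986147  83.1079592 ]
 [243.09968077  71.27454903]]
```

View pics/s11z.png

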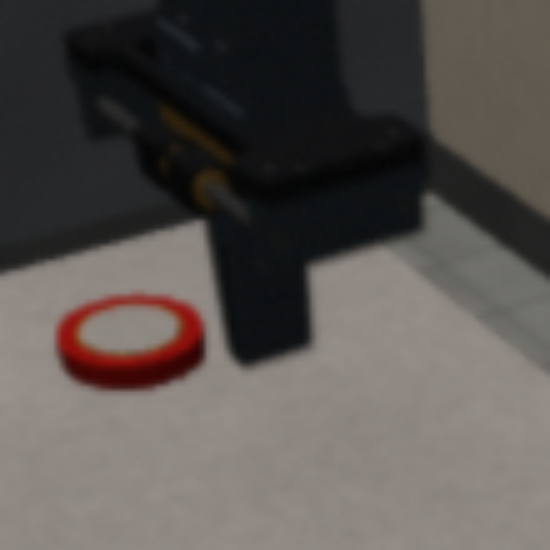

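The button is at (0.541, 0.306), and wrist and top views agree to within about 1 mm. The side view puts the visible fingertip at row 71.6, against row 83.1 for the reported TCP, so the tips are about 29 mm above it. I'll descend allowing for that.

Call:
{"api": "apply_moves", "payload": {"increments": [{"x":0,"y":-0.4,"z":5,"wx":0,"wy":0,"wz":0,"grip":0},{"x":0,"y":-0.4,"z":10,"wx":0,"wy":0,"wz":0,"grip":0},{"x":0,"y":-0.4,"z":15,"wx":0,"wy":0,"wz":0,"grip":0},{"x":0,"y":-0.4,"z":19,"wx":0,"wy":0,"wz":0,"grip":0},{"x":0,"y":-0.4,"z":22,"wx":0,"wy":0,"wz":0,"grip":0},{"x":0,"y":-0.4,"z":23.5,"wx":0,"wy":0,"wz":0,"grip":0},{"x":0,"y":-0.4,"z":24.5,"wx":0,"wy":0,"wz":0,"grip":0},{"x":0,"y":-0.4,"z":24.5,"wx":0,"wy":0,"wz":0,"grip":0},{"x":0,"y":-0.4,"z":24.5,"wx":0,"wy":0,"wz":0,"grip":0}]}}

```text
t: 11.35
eef_pos: [0.5426, 0.3032, 0.0471]
eef_rot: [-0.013, 1.0, 0.0, 0.001]
force: [0.2, 0.0, -0.3]
grip_width: 0.0003
```

```bash
python3 -c "
from h import *
d=snap('side','side12');w=snap('wrist','wrist12');s=telemetry.get_state();print(s['eef_pos'],s['force'],s['t'])
a=cv2.resize(cv2.cvtColor(d['pixels'][110:210,200:320],cv2.COLOR_RGB2BGR),(480,400))
b=cv2.resize(cv2.cvtColor(w['pixels'][80:280,250:410],cv2.COLOR_RGB2BGR),(320,400))
cv2.imwrite('pics/c12.png',np.hstack([a,b]))
"
```

```text
[0.54260983 0.30334745 0.0472318 ] [ 0.43527638 -0.27889906  0.30414524] 11.45
```

View pics/c12.png

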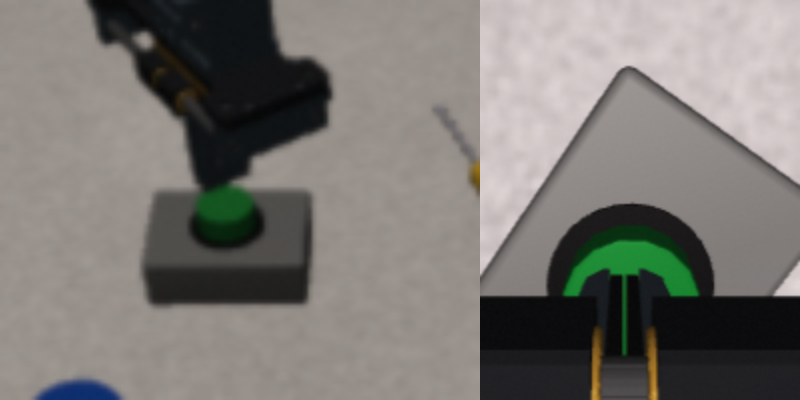

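Call:
{"api": "apply_moves", "payload": {"increments": [{"x":0,"y":0.3,"z":0.5,"wx":0,"wy":0,"wz":0,"grip":0},{"x":0,"y":0.3,"z":1,"wx":0,"wy":0,"wz":0,"grip":0},{"x":0,"y":0.3,"z":1.4,"wx":0,"wy":0,"wz":0,"grip":0},{"x":0,"y":0.3,"z":1.7,"wx":0,"wy":0,"wz":0,"grip":0},{"x":0,"y":0.3,"z":1.9,"wx":0,"wy":0,"wz":0,"grip":0},{"x":0,"y":0.3,"z":1.9,"wx":0,"wy":0,"wz":0,"grip":0}]}}

```text
t: 12.05
eef_pos: [0.5414, 0.3058, 0.0263]
eef_rot: [-0.013, 1.0, -0.0, -0.0]
force: [-0.1, 0.4, 0.2]
grip_width: 0.0006
```

Call:
{"api": "apply_moves", "payload": {"increments": [{"x":0,"y":0,"z":0.2,"wx":0,"wy":0,"wz":0,"grip":0},{"x":0,"y":0,"z":0.3,"wx":0,"wy":0,"wz":0,"grip":0},{"x":0,"y":0,"z":0.3,"wx":0,"wy":0,"wz":0,"grip":0}]}}

```text
t: 12.35
eef_pos: [0.5418, 0.306, 0.0239]
eef_rot: [-0.013, 1.0, 0.0, 0.0]
force: [-0.3, -0.2, 4.7]
grip_width: 0.0004
```

```bash
cat > l2.py <<'E'
import sys
from h import *
t=sys.argv[1]
d=snap('side','side'+t);w=snap('wrist','wrist'+t);s=telemetry.get_state();print(s['eef_pos'],s['force'],s['t'])
a=cv2.resize(cv2.cvtColor(d['pixels'][110:210,200:320],cv2.COLOR_RGB2BGR),(480,400))
b=cv2.resize(cv2.cvtColor(w['pixels'][80:280,250:410],cv2.COLOR_RGB2BGR),(320,400))
cv2.imwrite('pics/c%s.png'%t,np.hstack([a,b]))
E
python3 l2.py 13
```

```text
[0.54179812 0.30601706 0.02396035] [-0.05989303 -0.25211978  3.96362064] 12.45
```

View pics/c13.png

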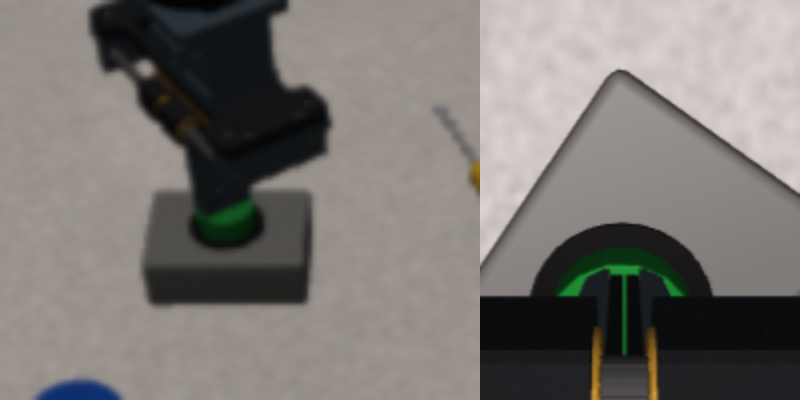

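Call:
{"api": "apply_moves", "payload": {"increments": [{"x":0,"y":0,"z":0.2,"wx":0,"wy":0,"wz":0,"grip":0},{"x":0,"y":0,"z":0.4,"wx":0,"wy":0,"wz":0,"grip":0},{"x":0,"y":0,"z":0.5,"wx":0,"wy":0,"wz":0,"grip":0},{"x":0,"y":0,"z":0.5,"wx":0,"wy":0,"wz":0,"grip":0}]}}

```text
t: 12.85
eef_pos: [0.5413, 0.3058, 0.0183]
eef_rot: [-0.013, 1.0, -0.0, -0.0]
force: [-0.4, -0.6, -0.8]
grip_width: 0.0003
```

```bash
python3 l2.py 14
```

```text
[0.54148936 0.30587184 0.01855013] [-0.36065748  0.14604722 -0.58378496] 12.95
```

View pics/c14.png

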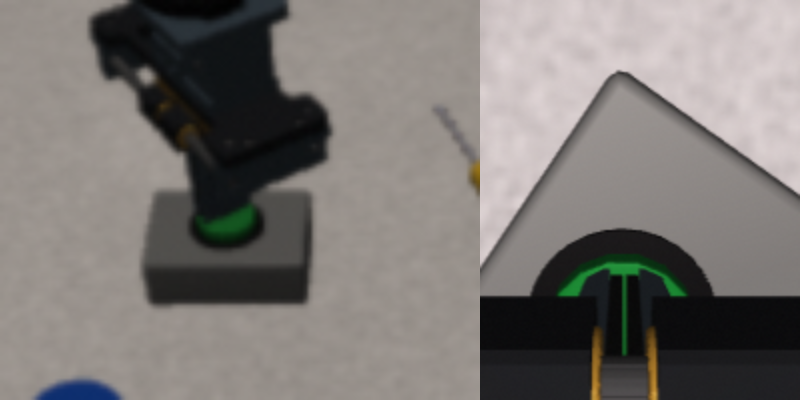

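The force rose to 4.7 N and then fell to zero, so the switch seems to have clicked. I'll retreat and check.

Call:
{"api": "apply_moves", "payload": {"increments": [{"x":0,"y":0,"z":-2,"wx":0,"wy":0,"wz":0,"grip":0},{"x":0,"y":0,"z":-6,"wx":0,"wy":0,"wz":0,"grip":0},{"x":0,"y":0,"z":-11,"wx":0,"wy":0,"wz":0,"grip":0},{"x":0,"y":0,"z":-16,"wx":0,"wy":0,"wz":0,"grip":0},{"x":0,"y":0,"z":-21,"wx":0,"wy":0,"wz":0,"grip":0},{"x":0,"y":0,"z":-25,"wx":0,"wy":0,"wz":0,"grip":0},{"x":0,"y":0,"z":-25,"wx":0,"wy":0,"wz":0,"grip":0}]}}

```text
t: 13.65
eef_pos: [0.544, 0.3072, 0.2752]
eef_rot: [-0.013, 1.0, 0.002, 0.004]
force: [0.6, 1.2, -0.5]
grip_width: 0.0005
```

```bash
python3 l2.py 15; python3 -c "
from h import *
a=load('side0')['pixels'];b=load('side15')['pixels']
f=lambda i:cv2.resize(cv2.cvtColor(i[140:200,225:290],cv2.COLOR_RGB2BGR),(390,360))
cv2.imwrite('pics/cmp.png',np.hstack([f(a),f(b)]))
snap('top','top15')
"
```

```text
[0.54184208 0.30603151 0.26937158] [ 0.16991267 -0.37287626  0.02250341] 13.75
```

View pics/cmp.png

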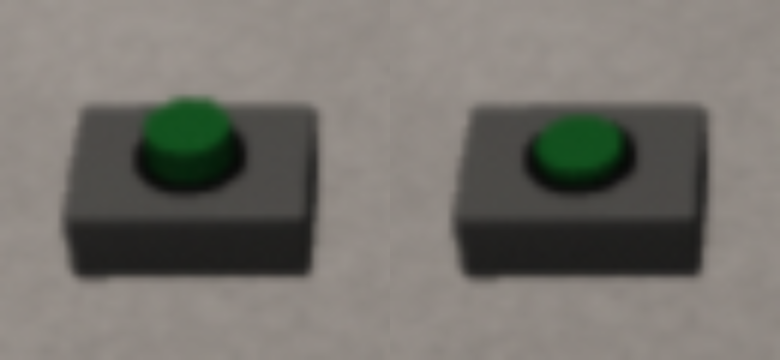

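View pics/side15.png

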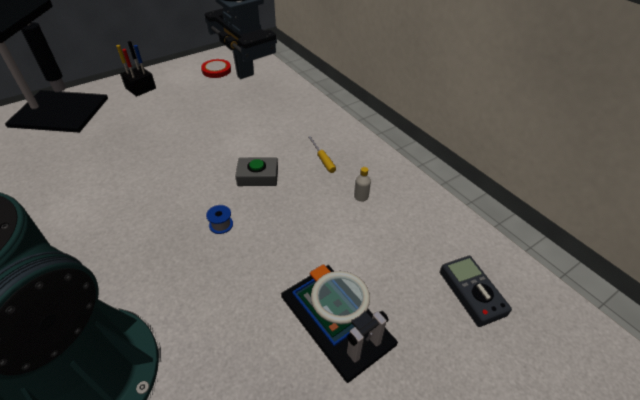

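View pics/top15.png

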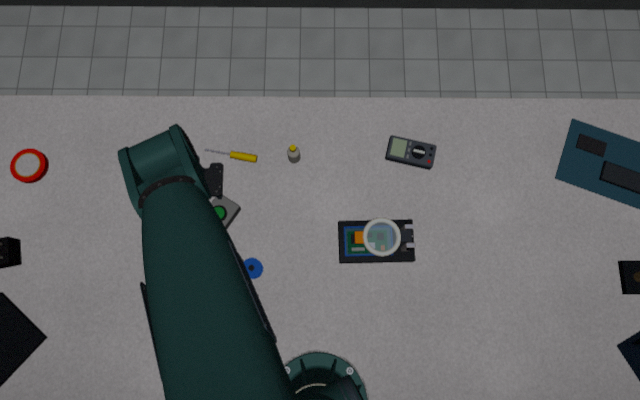

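The button is down (its cap moved from about row 161 to 165 in the side view) and the lens lies over the board. I'll check the flap angle against the far stop before handing in.

```bash
python3 -c "
from h import *
for n,(x,y,w,h) in(('side11',(300,255,40,26)),('side15',(300,255,40,26))):
  d=load(n);m=cv2.inRange(cv2.cvtColor(d['pixels'],cv2.COLOR_RGB2HSV),(5,150,80),(18,255,255));k=np.zeros_like(m);k[y:y+h,x:x+w]=m[y:y+h,x:x+w];ys,xs=np.nonzero(k);print(n,xs.mean(),ys.mean(),len(xs))
for a in(1.6,1.8,1.92): print(a,proj(load('side15'),st([flap(.147,0,-.005,a)])))
"; python3 -c "
from station import ctrl
print(ctrl.finish_job())"
```

```text
side11 319.2631578947368 271.906432748538 171
side15 319.2631578947368 271.906432748538 171
1.6 [[321.34704601 262.12252756]]
1.8 [[319.47714299 268.96986281]]
1.92 [[319.22574586 273.9357357 ]]
the job is handed in; nothing more can be done
None
```

The loupe lens is down flat over the board, the green switch is latched, and the job is handed in at about 14 s. Nothing was touching the robot at the end.

- **Lens:** I pushed the tab from behind with shut fingers until the lens sprang down by itself. The tab was in exactly the same place in two pictures about 3 s apart. It is about 2 pixels from where the far stop (1.92 rad) should put it, which is within calibration error.
- **Switch:** the force rose to about 4.7 N and then fell to zero, and the button stayed down after I lifted away. I raised the gripper to about 0.27 m above the bench.
- **Rest of the bench:** in the last side and top pictures, the base plate, bottle, spool, screwdriver and meter looked unmoved. I compared these by eye, not by measurement. In those views the board looks to be in its bed under the lens.

**Failed or disagreed:**
- The first push passed just over the tab without touching it. The visible fingertips are about 29 mm above the reported tool point, so I pushed from lower down and allowed for this when pressing the switch.
- My first move call was refused, as was a later one, because the rows did not give every value.

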